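Stack a beacon kit in its nest

TASK

Make up the warning-light kit in the nest (blue plate with four corner angles), where the black base already sits: lower the square white spacer into the nest, flat and square on top of the base and let it go, then lower the orange disc flat on top of the spacer. Set each piece down rather than dropping it, and leave all three stacked and at rest in the nest.

Things in the scene. Friction and masses are not known exactly. Their poses are not given: they have to be found in the camera images.
- pocket_floor (a point): Centre of the pocket floor of the fixed nest, 10 mm above the table; z up, x and y along the pocket's sides. Blue plate 130 x 130 x 10 mm; four aluminium corner angles (legs 14 long, 4 thick, 62 mm tall above the floor) enclose a square pocket 68 mm wide; yellow lips above flare out 9 mm, to 76 mm above the floor. The middle 40 mm of each side is open for fingers.
- base_center (a point): Centre (half-way up) of the black square base, 56 x 56 x 34 mm, 0.13-0.25 kg, loose, already standing on the pocket floor within 3 mm of the middle; its top lies 34 mm above the pocket floor, z up, x and y along its sides. Leave it there.
- spacer_center (a point): Centre (half-way up) of the square white plastic spacer, 56 x 56 x 24 mm with a round through-hole of 26 mm, about 0.07 kg, flat and loose on the table; x and y along its sides, z up. Not the round white ring (56 mm across) nearby. Seated on the base, its centre is 46 mm above the pocket floor.
- disc_center (a point): Centre (half-way up) of the orange lens disc, 56 mm diameter, 20 mm thick with a small bevel round its top, about 0.06 kg, flat and loose on the table, z up. Not the blue or green discs of the same size. Seated on the spacer, its centre is 68 mm above the pocket floor. The parts on the table lie at least 100 mm apart, centre to centre.
There are look-alikes about, which are no part of the job. Several things look just like the part that bears disc_center: the one meant starts farthest to the robot's left.

How it is judged (in metres and radians):
On the way:
1. the square white spacer lies flat and square on the base in the nest, released (horizontal distance between each of spacer_center, base_center and pocket_floor below 0.015 m and z of spacer_center in the frame of pocket_floor between 0.041 and 0.051 m and angle between each of spacer_center, base_center's own z axis and vertical below 0.12 rad and (angle between the x axis of spacer_center and the x axis of pocket_floor, either way round below 0.27 rad or angle between the x axis of spacer_center and the y axis of pocket_floor, either way round below 0.27 rad) and z of base_center in the frame of pocket_floor between 0.012 and 0.022 m and contact force between the fingers and spacer below 0.2 N), for 0.2 s.
At the end, for the whole second after the job is handed in: Base, spacer, orange disc stacked in that order in the nest: centres within 15 mm of the pocket's middle and 5 mm of their seated heights (17, 46, 68 mm above the pocket floor), level within 7 deg, spacer's sides within 15 deg of the pocket's, all at rest (horizontal distance between each of base_center, spacer_center, disc_center and pocket_floor below 0.015 m and z of base_center in the frame of pocket_floor between 0.012 and 0.022 m and angle between each of base_center, spacer_center, disc_center's own z axis and vertical below 0.12 rad and z of spacer_center in the frame of pocket_floor between 0.041 and 0.051 m and (angle between the x axis of spacer_center and the x axis of pocket_floor, either way round below 0.27 rad or angle between the x axis of spacer_center and the y axis of pocket_floor, either way round below 0.27 rad) and z of disc_center in the frame of pocket_floor between 0.063 and 0.073 m and linear speed of each of base, spacer, disc below 0.02 m/s); the robot touches nothing.
It fails at once if the spacer is dropped from more than about 25 mm (contact force between the fingers and spacer below 0.05 N and linear speed of spacer above 0.7 m/s).
It fails at once if the orange disc is dropped from more than about 25 mm (contact force between the fingers and disc below 0.05 N and linear speed of disc above 0.7 m/s).
It also fails if it takes over 64 s, if anything falls off the work surface, if the arm or the gripper's body presses on something with over 40 N, if the wrist force passes 120 N, or if a joint passes its speed limit or range.

ROBOT

A 6-joint arm with a two-finger parallel gripper is mounted at the origin on the work surface. World frame = base frame: x ahead of the robot, y to its left, z up, the work surface at z = 0. Lengths are in m, angles in degrees, forces in N, time in s.
With the tool pointing down it reaches from about 0.35 to 0.975 m from the base axis. Payload 4.9 kg.
Tool frame: the origin (TCP) lies midway between the tips of the shut fingers; the grasp point (between the pads) lies 19 mm behind it; z points along the fingers, y is the line along which they close (so a half turn about z gives the same grasp; the last joint's range is limited). The gripper opens to 85 mm and grips with 20 to 120 N. Pads are 22 mm wide; open, the fingers measure 114 mm over their backs; the gripper's body (76 mm by 85 mm) begins 54 mm behind the grasp point. The pads swing forward as they close: fully open they stand 13 mm farther back than shut.
Start: joints at [69.328, 3.019, 92.412, -0, 84.569, -6.818], TCP at [0.15, 0.607, 0.231] pointing down, gripper open.
Joint ranges: [-172.51, 172.51], [-57.92, 126.97], [3.15, 148.05], [-58.71, 238.71], [5.1, 150.11], [-179.66, 179.66]. Speed limits (degrees/s): [147.25, 147.25, 180, 180, 180, 180].

INTERFACE

Orientations are given as a 3x3 rotation matrix whose columns are the frame's x, y, z axes.
In Python, from cell import manip gives the robot as it stands.
- The arm moves only by the shell command python3 -m crank 'ROWS' [FORCE]. ROWS is JSON, a list of rows, each a list of 3 entries, a list of its own where there are three numbers: the shift along the tool's x, y, z in cm, then the turn about the tool's z in degrees, then the gripper command: -1 is fully open, 1 is shut, values between are in proportion. In form: [[[tx, ty, tz], twist, claw], ...]. A call has 1 to 20 rows; each row shifts and turns the commanded pose from where the row before left it, along the tool's axes as they then stand; what a row does not reach is not made up. A row lasts 1/10 s, in which the tool goes at most 50 mm and 8.59 degrees, less where a joint would pass 70% of its speed; a pose out of reach is approached as far as the arm can. A call is refused whole if a number of a shift passes 5 or a number of a turn 8.59, either way. A call with a gripper value outside its range is refused whole. The fingers move at their own pace and stop on an object; FORCE is the grip in N (left out, the last holds). Time passes only in rows, so rows that do not move let the fingers close. It gives the time, the measured TCP pose, the force, the opening and the grip force at its end, in the units of the state.
- manip.get_state(): the state, without advancing time (a new reading comes with each control period).
- manip.snapshot(name): name is "side" or "top" or "wrist"; returns a dict with "pixels" (384x512x3 uint8, red, green, blue), "z_map" (384x512 float32, m along the optical axis (not along the pixel's ray), 0 where there is no reading), "camera_matrix" (3x3 intrinsics, pixels), "rvec" (rotation vector, rad) and "tvec" (3), from world to camera coordinates, as OpenCV has them; the wrist camera has in their place "T_tool_cam" (4x4, takes a point from camera to tool coordinates, whose origin is the TCP and whose axes are the flange's). Camera axes: x right, y down, z forward; pixel columns grow to the right and rows downward; lengths in m; the calibration is good to about 2 mm. A picture is of the moment at which its call begins: read the wrist's pose just before it.
- manip.hand_in(): hands the job in; it is judged then, once.
The state is a dict: "t": time; "joints": joint angles; "joint_vel": joint speeds; "tau": joint torques, N m; "tcp_pos": TCP position; "eef_rot": TCP orientation; "contact_force": force on the tool from outside, world axes, zero at the start; "wrist_torque": the same for the moment, N m; "gripper_width": finger opening in m; "grip_force": force on a finger pad.
Only numpy, scipy, OpenCV 4.12 (cv2) and the standard library are available. Lean on these libraries where they do the work, as an engineer would, in place of code of your own. Each camera call takes 0.05 s, during which the arm holds its last target. There are 200 camera calls.

## Working session

There is one attempt and no reset: what is moved stays moved. The work goes in short steps, Python scripts to look and compute and a shell command to move; the robot and the scene stay as the last step left them, time stands still between calls to the robot, and variables do not carry over. Pictures are saved under pics/ and viewed, at most 10 in all, crops included, and the job is handed in when it is done.

```bash
mkdir -p pics; cat > h.py <<'E'
import numpy as np, cv2
from cell import manip
def snap(n):
    s=manip.get_state(); d=manip.snapshot(n)
    K=np.array(d["camera_matrix"])
    if n=="wrist":
        T=np.array(d["T_tool_cam"]); W=np.eye(4); W[:3,:3]=s["eef_rot"]; W[:3,3]=s["tcp_pos"]; M=W@T
    else:
        R=cv2.Rodrigues(np.array(d["rvec"],float))[0]; M=np.eye(4); M[:3,:3]=R.T; M[:3,3]=-R.T@np.array(d["tvec"]).ravel()
    return d["pixels"],d["z_map"],K,M,s
def ray(uv,K,M,z):
    uv=np.atleast_2d(np.array(uv,float)); r=np.c_[uv,np.ones(len(uv))]@np.linalg.inv(K).T@M[:3,:3].T
    o=M[:3,3]; return o+r*((z-o[2])/r[:,2:])
def cloud(zm,K,M):
    h,w=zm.shape; u,v=np.meshgrid(np.arange(w),np.arange(h))
    p=np.stack([u,v,np.ones_like(u)],-1)@np.linalg.inv(K).T*zm[...,None]
    return p@M[:3,:3].T+M[:3,3]
def save(n,a): cv2.imwrite("pics/"+n+".png",cv2.cvtColor(a,cv2.COLOR_RGB2BGR))
E
python3 - <<'E'
from h import *
a=snap("top"); b=snap("wrist")
print(a[4]); print(np.round(a[3],3)); print(np.round(b[3],3)); print(a[2])
save("top1",a[0]); save("w1",b[0])
E
```

```text
{'t': 0.0, 'joints': array([ 6.93269165e+01,  3.05812559e+00,  9.24933369e+01,  2.79460935e-03,
        8.45679457e+01, -6.81926247e+00]), 'joint_vel': array([-0.0221694 ,  0.06051508,  0.03262823,  0.03198355,  0.00374622,
       -0.00175328]), 'tau': array([ 2.21860764e-04, -3.93675935e+01, -3.70178747e+01, -1.08047643e-04,
        6.79081189e-03,  2.54672085e-05]), 'tcp_pos': array([0.14942822, 0.60622854, 0.23004066]), 'eef_rot': array([[-9.70908551e-01,  2.39449317e-01, -7.81178146e-04],
       [ 2.39450409e-01,  9.70906672e-01, -1.93272991e-03],
       [ 2.95660218e-04, -2.06355742e-03, -9.99997827e-01]]), 'contact_force': array([-0.0775508 ,  0.26289266, -0.67394482]), 'wrist_torque': array([ 0.02987256,  0.01622918, -0.03510557]), 'grip_force': 0.0, 'gripper_width': 0.08531337516630927}
[[-0.017 -0.987  0.162  0.406]
 [-1.     0.016 -0.01   0.001]
 [ 0.007 -0.162 -0.987  0.91 ]
 [ 0.     0.     0.     1.   ]]
[[ 0.238  0.925  0.295  0.073]
 [ 0.971 -0.227 -0.074  0.625]
 [-0.002  0.304 -0.953  0.373]
 [ 0.     0.     0.     1.   ]]
[[366.71127959   0.         259.03396482]
 [  0.         366.71127959 185.94835169]
 [  0.           0.           1.        ]]
```

View pics/top1.png

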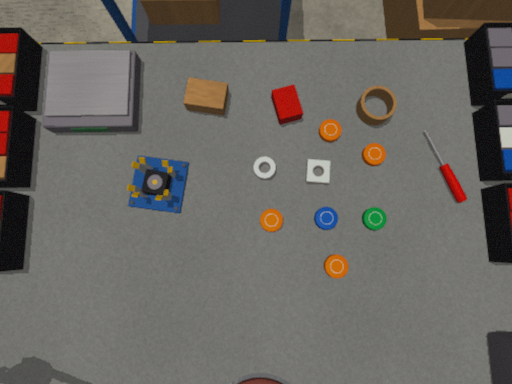

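The top view shows the nest at (158,183), the square spacer at (318,171), and the round white decoy ring at (264,168). The orange discs are at (271,220), (330,130), (374,154) and (336,266). The arm's left is +y, which is image left, so the disc at (271,220) is the one meant. Next I'll confirm it in one enlarged crop and measure.

```bash
python3 - <<'E'
from h import *
im,zm,K,M,s=snap("top")
c=im[100:290,110:400]; save("crop1",cv2.resize(c,(783,513),interpolation=cv2.INTER_CUBIC))
hsv=cv2.cvtColor(im,cv2.COLOR_RGB2HSV)
def comps(m,z,amin,n):
    for k in cv2.findContours(m.astype(np.uint8),cv2.RETR_EXTERNAL,cv2.CHAIN_APPROX_NONE)[0]:
        if cv2.contourArea(k)<amin: continue
        (cx,cy),r=cv2.minEnclosingCircle(k)
        w=ray(k[:,0],K,M,z)[:,:2].astype(np.float32)
        R=cv2.minAreaRect(w*1000); print(n,"px",round(cx),round(cy),"rect mm",np.round(R[0],1),np.round(R[1],1),round(R[2],1))
H,S,V=hsv[...,0].astype(int),hsv[...,1].astype(int),hsv[...,2].astype(int)
roi=np.zeros(H.shape,bool); roi[110:290,120:400]=1
comps(roi&(H>5)&(H<16)&(S>180)&(V>150),.020,100,"orange")
comps(roi&(S<30)&(V>190),.024,100,"white")
comps(roi&(H>100)&(H<118)&(S>150),.010,300,"blue")
comps(roi&(H>20)&(H<32)&(S>120),.086,8,"lip")
comps(roi&(V<45)&(np.indices(H.shape)[1]<190),.044,50,"black")
P=cloud(zm,K,M)
for u,v in [(271,220),(310,163),(155,182),(137,205),(250,280)]: print(u,v,np.round(P[v,u],3))
E
```

```text
orange px 336 266 rect mm [ 356.5 -187.6] [52.7 51.2] 89.0
orange px 374 154 rect mm [ 629.3 -297.3] [52.6 53.5] 42.0
orange px 330 130 rect mm [ 693.8 -188.6] [53.4 49.9] 89.1
white px 318 170 rect mm [ 587.7 -154. ] [51.9 51.7] 84.3
white px 264 167 rect mm [599.4 -21.5] [49.4 47.8] 43.5
blue px 326 218 rect mm [ 471.8 -170.3] [53.2 54.5] 24.5
blue px 158 184 rect mm [563.4 241.6] [127.6 127.4] 81.4
lip px 136 194 rect mm [527.3 272.6] [15.6  9.1] 89.1
lip px 162 194 rect mm [524.9 211.7] [15.1 35. ] 41.1
lip px 130 187 rect mm [542.4 284.9] [15.3 13.7] 73.9
lip px 154 182 rect mm [555.4 230.6] [7.1 6.8] 1.6
lip px 170 170 rect mm [581.6 195.9] [13.9  9.1] 1.3
lip px 135 165 rect mm [595.1 276.4] [16.9 12.3] 74.9
lip px 164 163 rect mm [598.2 208.9] [14.5 11.5] 1.3
lip px 142 160 rect mm [606.  261.8] [14.7 11.5] 1.9
black px 156 183 rect mm [559.4 237.5] [62.1 57.1] 79.0
271 220 [ 0.468 -0.035  0.021]
310 163 [ 0.607 -0.135  0.024]
155 182 [0.561 0.24  0.048]
137 205 [0.511 0.292 0.013]
250 280 [0.326 0.018 0.002]
```

View pics/crop1.png

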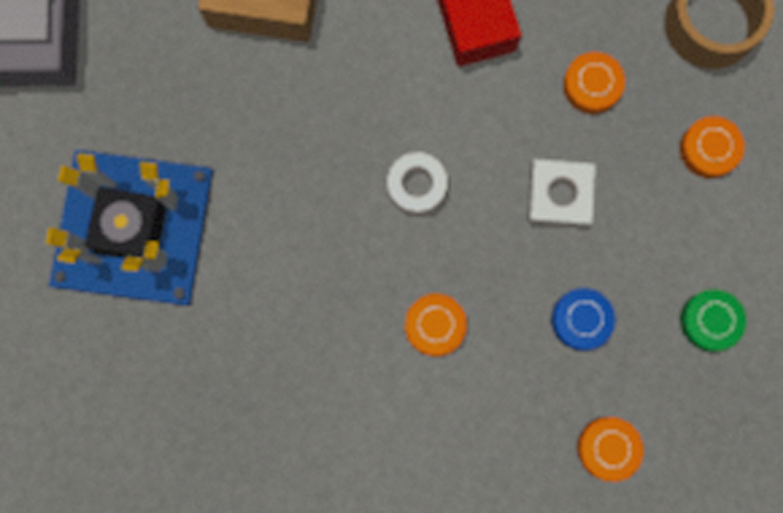

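The crop confirms the orange disc at (271,220) is farthest left, at about (0.468, -0.035). The spacer is the square one at (0.588, -0.154), with its side at about 85°. Next I move above the spacer.

```bash
python3 -m crank '[[[0,0,0],-8.5,-1],[[-2.82,-3.97,0],0,-1],[[-2.82,-3.97,0],0,-1],[[-2.82,-3.97,0],0,-1],[[-2.82,-3.97,0],0,-1],[[-2.82,-3.97,0],0,-1],[[-2.82,-3.97,0],0,-1],[[-2.82,-3.97,0],0,-1],[[-2.82,-3.97,0],0,-1],[[-2.82,-3.97,0],0,-1],[[-2.82,-3.97,0],0,-1],[[-2.82,-3.97,0],0,-1],[[-2.82,-3.97,0],0,-1],[[-2.82,-3.97,0],0,-1],[[-2.82,-3.97,0],0,-1],[[-2.82,-3.97,0],0,-1],[[-2.82,-3.97,0],0,-1],[[-2.82,-3.97,0],0,-1],[[-2.82,-3.97,0],0,-1],[[0,0,5],0,-1]]' 40
python3 -m crank '[[[0,0,0],0,-1],[[0,0,0],0,-1],[[0,0,0],0,-1]]'
cat >> h.py <<'E'
def go(s,tgt,yaw):
    R=s["eef_rot"]; y=np.degrees(np.arctan2(R[1,1],R[0,1])); print("yaw",round(y,2),"twist",round(-((yaw-y+90)%180-90),2),"shift cm (tool now)",np.round(R.T@(np.array(tgt)-s["tcp_pos"])*100,2))
E
cat > w.py <<'E'
import sys
from h import *
col,z,name=sys.argv[1],float(sys.argv[2]),sys.argv[3]
im,zm,K,M,s=snap("wrist"); save(name,im)
H,S,V=[x.astype(int) for x in cv2.split(cv2.cvtColor(im,cv2.COLOR_RGB2HSV))]
P=cloud(zm,K,M)
m={"white":(S<45)&(V>150),"orange":(H>3)&(H<20)&(S>130)}[col]&(abs(P[...,2]-z)<.006)
k=max(cv2.findContours(m.astype(np.uint8),cv2.RETR_EXTERNAL,cv2.CHAIN_APPROX_NONE)[0],key=cv2.contourArea)
w=ray(k[:,0],K,M,z)[:,:2].astype(np.float32)
R=cv2.minAreaRect(w*1000); print("tcp",np.round(s["tcp_pos"],4),"t",s["t"],"rect",np.round(R[0],1),np.round(R[1],1),round(R[2],1),"px",cv2.boundingRect(k),"z med",np.median(P[...,2][m]))
g=R[2] if R[2]>45 else R[2]+90
go(s,[R[0][0]/1000,R[0][1]/1000,0.0],g if col=="white" else np.degrees(np.arctan2(s["eef_rot"][1,1],s["eef_rot"][0,1])))
E
python3 w.py white .024 w2
```

```text
t: 2.15
tcp_pos: [0.595, -0.1589, 0.1893]
eef_rot: [[-0.995, 0.098, 0.016], [0.098, 0.995, -0.008], [-0.017, -0.006, -1.0]]
contact_force: [1.0, -0.6, 0.3]
gripper_width: 0.0853
grip_force: 0.0
t: 2.45
tcp_pos: [0.589, -0.1516, 0.1834]
eef_rot: [[-0.996, 0.092, 0.002], [0.092, 0.996, -0.001], [-0.002, -0.001, -1.0]]
contact_force: [0.7, -0.6, 0.7]
gripper_width: 0.0853
grip_force: 0.0
tcp [ 0.589  -0.1516  0.1834] t 2.45 rect [ 585.5 -153.5] [55.9 55.7] 84.8 px (228, 145, 52, 50) z med 0.023796694882914804
yaw 84.7 twist -0.06 shift cm (tool now) [ 0.38 -0.21 18.33]
```

View pics/w2.png

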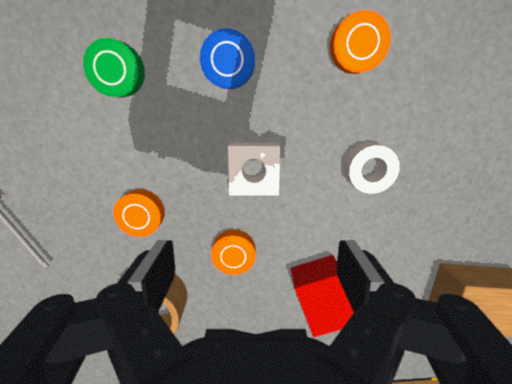

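The wrist view has the square spacer at (254,170) measuring 55.9 x 55.7 mm. The round ring is at (372,168), and the target orange disc is at (362,42), near the ring. Next I go down on the spacer and grip it.

```bash
python3 -m crank '[[[0.33,-0.2,2],0,-1],[[0,0,4],0,-1],[[0,0,4],0,-1],[[0,0,4],0,-1],[[0,0,2],0,-1],[[0,0,1.2],0,-1],[[0,0,0.6],0,-1],[[0,0,0.4],0,-1],[[0,0,0],0,-1],[[0,0,0],0,-1]]' 40
python3 -m crank '[[[0,0,0],0,1],[[0,0,0],0,1],[[0,0,0],0,1],[[0,0,0],0,1],[[0,0,0],0,1],[[0,0,0],0,1]]' 40
```

```text
t: 3.5
tcp_pos: [0.586, -0.1541, 0.0009]
eef_rot: [[-0.996, 0.093, 0.002], [0.093, 0.996, -0.001], [-0.002, -0.001, -1.0]]
contact_force: [0.0, 0.2, 0.8]
gripper_width: 0.0854
grip_force: 0.0
t: 4.1
tcp_pos: [0.5855, -0.154, 0.0002]
eef_rot: [[-0.996, 0.093, 0.001], [0.093, 0.996, -0.001], [-0.001, -0.0, -1.0]]
contact_force: [-0.4, 0.4, 5.0]
gripper_width: 0.055
grip_force: 44.4
```

```bash
python3 -m crank '[[[0,0,-1],0,1],[[0,0,-3],0,1],[[0,0,-4],0,1],[[0,0,-4],0,1],[[0,0,-4],0,1],[[0,0,-4],0,1],[[0.6,3.92,0],0,1],[[0.6,3.92,0],0,1],[[0.6,3.92,0],0,1],[[0.6,3.92,0],0,1],[[0.6,3.92,0],0,1],[[0.6,3.92,0],0,1],[[0.6,3.92,0],0,1],[[0.6,3.92,0],0,1],[[0.6,3.92,0],0,1],[[0.5,3.92,0],0,1],[[0,0,0],3.3,1],[[0,0,0],0,1],[[0,0,0],0,1],[[0,0,0],0,1]]'
cat > n.py <<'E'
import sys
from h import *
im,zm,K,M,s=snap("wrist"); save(sys.argv[1],im)
P=cloud(zm,K,M); H,S,V=[x.astype(int) for x in cv2.split(cv2.cvtColor(im,cv2.COLOR_RGB2HSV))]
near=(np.hypot(P[...,0]-.56,P[...,1]-.24)<.1)&(zm>0)
def rect(m,n):
    p=P[m][:,:2]*1000; R=cv2.minAreaRect(p.astype(np.float32)); print(n,m.sum(),np.round(R[0],1),np.round(R[1],1),round(R[2],1)); return R
rect(near&(H>100)&(H<120)&(S>120)&(abs(P[...,2]-.01)<.004),"plate")
rect(near&(H>18)&(H<35)&(S>120)&(abs(P[...,2]-.086)<.004),"lips top")
rect(near&(V<80)&(abs(P[...,2]-.044)<.003),"base top")
rect(near&(S<60)&(V>90)&(P[...,2]>.06)&(P[...,2]<.20),"held?")
print(s["tcp_pos"],s["gripper_width"],s["grip_force"],s["t"]); go(s,[.563,.242,.045],81.4)
E
python3 n.py w3
```

```text
t: 6.1
tcp_pos: [0.5627, 0.2412, 0.1991]
eef_rot: [[-0.989, 0.151, -0.0], [0.151, 0.989, -0.0], [0.0, -0.0, -1.0]]
contact_force: [-1.0, 0.8, -0.3]
gripper_width: 0.0553
grip_force: 43.8
plate 5146 [551. 245.] [128.7 107.2] 81.6
lips top 352 [528.8 248.4] [93.5 26.2] 81.5
base top 1596 [560.2 243.2] [54.8 55.5] 80.0
held? 223 [554.5 249. ] [84.5 59.8] 81.8
[0.56266012 0.24124609 0.19913666] 0.05532251333820966 43.84477078914642 6.1
yaw 81.32 twist -0.08 shift cm (tool now) [-0.03  0.08 15.41]
```

View pics/w3.png

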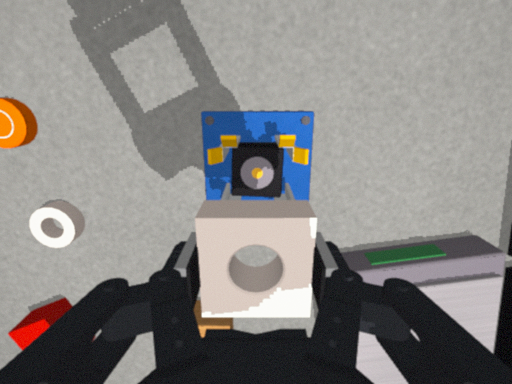

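The wrist view shows the spacer held squarely at (256,262), and the nest plate at about (257,155) with the base top at (257,170). The lips and plate put the nest centre at (0.5625, 0.243), and the base is near (0.560, 0.243). Next I lower the spacer.

```bash
python3 -m crank '[[[0,0.18,2],0,1],[[0,0,4],0,1],[[0,0,4],0,1],[[0,0,1],0,1],[[0,0,0.5],0,1],[[0,0,0.5],0,1],[[0,0,0.5],0,1],[[0,0,0.5],0,1]]'
python3 -m crank '[[[0,0,0.5],0,1],[[0,0,0.5],0,1],[[0,0,0.5],0,1],[[0,0,0.5],0,1],[[0,0,0.2],0,1],[[0,0,0],0,1]]'
```

```text
t: 6.95
tcp_pos: [0.5644, 0.2442, 0.0711]
eef_rot: [[-0.989, 0.15, 0.003], [0.15, 0.989, 0.001], [-0.003, 0.001, -1.0]]
contact_force: [0.4, -0.4, -1.1]
gripper_width: 0.0553
grip_force: 43.8
t: 7.55
tcp_pos: [0.5626, 0.2437, 0.0467]
eef_rot: [[-0.989, 0.15, -0.001], [0.15, 0.989, -0.0], [0.001, -0.0, -1.0]]
contact_force: [-0.2, -0.3, 0.1]
gripper_width: 0.0551
grip_force: 43.8
```

```bash
python3 -m crank '[[[0,0,0.1],0,1],[[0,0,0.1],0,1],[[0,0,0],0,1]]'
python3 -m crank '[[[0,0,0.08],0,1],[[0,0,0],0,1]]'
```

```text
t: 7.85
tcp_pos: [0.563, 0.2439, 0.0454]
eef_rot: [[-0.989, 0.15, 0.0], [0.15, 0.989, 0.0], [-0.0, 0.0, -1.0]]
contact_force: [0.5, -0.9, -0.4]
gripper_width: 0.0551
grip_force: 43.8
t: 8.05
tcp_pos: [0.563, 0.2438, 0.0445]
eef_rot: [[-0.989, 0.15, -0.0], [0.15, 0.989, -0.0], [0.0, -0.0, -1.0]]
contact_force: [-0.6, -0.3, -0.1]
gripper_width: 0.055
grip_force: 43.8
```

```bash
python3 -m crank '[[[0,0,0.1],0,1],[[0,0,0],0,1]]'
python3 -m crank '[[[0,0,0.08],0,1],[[0,0,0],0,1]]'
```

```text
t: 8.25
tcp_pos: [0.5632, 0.2439, 0.0442]
eef_rot: [[-0.989, 0.15, 0.0], [0.15, 0.989, -0.0], [-0.0, 0.0, -1.0]]
contact_force: [-1.5, -0.9, 3.6]
gripper_width: 0.0551
grip_force: 44.3
t: 8.45
tcp_pos: [0.5632, 0.2439, 0.0441]
eef_rot: [[-0.989, 0.15, -0.0], [0.15, 0.989, -0.0], [0.0, -0.0, -1.0]]
contact_force: [-4.2, -1.5, 8.6]
gripper_width: 0.0553
grip_force: 44.9
```

The spacer is seated, with contact at the predicted height. I'll release it, back off and check.

```bash
python3 -m crank '[[[0,0,0],0,0.2],[[0,0,0],0,-0.2],[[0,0,0],0,-1],[[0,0,0],0,-1],[[0,0,0],0,-1],[[0,0,0],0,-1],[[0,0,-1],0,-1],[[0,0,-3],0,-1],[[0,0,-4],0,-1],[[0,0,-4],0,-1],[[0,0,-4],0,-1],[[0,0,0],0,-1],[[0,0,0],0,-1]]'
cat > c.py <<'E'
import sys
from h import *
im,zm,K,M,s=snap("wrist"); save(sys.argv[1],im); P=cloud(zm,K,M)
S=cv2.cvtColor(im,cv2.COLOR_RGB2HSV)[...,1].astype(int); z=float(sys.argv[2])
m=(np.hypot(P[...,0]-.5625,P[...,1]-.243)<.045)&(abs(P[...,2]-z)<.006)&(zm>0)&((S<60) if sys.argv[3]=="w" else (S>130))
m=cv2.morphologyEx(m.astype(np.uint8),cv2.MORPH_OPEN,np.ones((5,5)))>0
R=cv2.minAreaRect((P[m][:,:2]*1000).astype(np.float32)); print(m.sum(),np.round(R[0],1),np.round(R[1],1),round(R[2],1),"z",np.percentile(P[m][:,2],[5,50,95]))
A=np.c_[P[m][:,:2],np.ones(m.sum())]; print("tilt",np.linalg.lstsq(A,P[m][:,2],rcond=None)[0][:2])
go(s,[.468,-.035,.18],81.4); print(s["tcp_pos"])
E
python3 c.py w4 .068 w
```

```text
t: 9.75
tcp_pos: [0.5639, 0.2441, 0.2051]
eef_rot: [[-0.989, 0.15, 0.004], [0.15, 0.989, 0.001], [-0.004, 0.002, -1.0]]
contact_force: [0.1, 0.2, -0.8]
gripper_width: 0.0857
grip_force: 0.0
2373 [564.3 243.7] [56.  56.7] 81.4 z [0.06665655 0.06789403 0.06905249]
tilt [0.00252112 0.0011821 ]
yaw 81.35 twist -0.05 shift cm (tool now) [  5.29 -29.04   2.44]
[0.56386246 0.24413018 0.2051269 ]
```

View pics/w4.png

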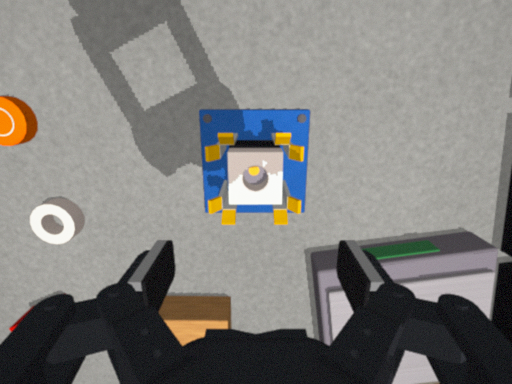

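The spacer sits squarely on the base at (255,177): top z is 0.068, tilt about 0, angle 81.4°. Next is the disc.

```bash
python3 -m crank '[[[0.88,-4.83,0],0,-1],[[0.88,-4.83,0],0,-1],[[0.88,-4.83,0],0,-1],[[0.88,-4.83,0],0,-1],[[0.88,-4.83,0],0,-1],[[0.88,-4.83,0],0,-1],[[0,0,2],0,-1],[[0,0,0],0,-1],[[0,0,0],0,-1],[[0,0,0],0,-1]]'
python3 w.py orange .020 w5
```

```text
t: 10.8
tcp_pos: [0.4673, -0.0339, 0.1826]
eef_rot: [[-0.989, 0.149, -0.001], [0.149, 0.989, 0.0], [0.001, 0.0, -1.0]]
contact_force: [-0.4, 1.2, -0.8]
gripper_width: 0.0855
grip_force: 0.0
tcp [ 0.4673 -0.0339  0.1826] t 10.8 rect [ 355.8 -186.2] [56.7 54.1] 81.5 px (64, 61, 57, 57) z med 0.0197711187661187
yaw 81.44 twist -0.0 shift cm (tool now) [  8.75 -16.73  18.26]
```

View pics/w5.png

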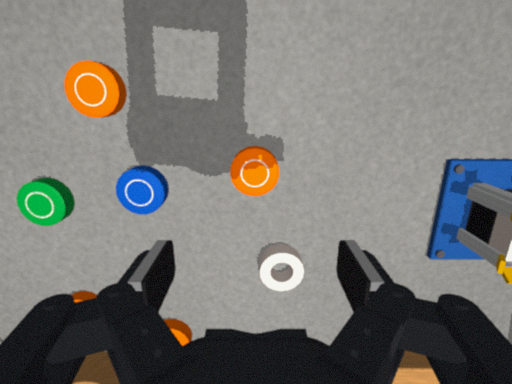

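The script picked the larger blob at (95,89), which is a decoy. The target disc is at (255,171), under the gripper. I'll measure that one.

```bash
sed -i 's/abs(P\[...,2\]-z)<.006)$/abs(P[...,2]-z)<.006)\&(np.hypot(P[...,0]-s["tcp_pos"][0],P[...,1]-s["tcp_pos"][1])<.06)/' w.py; python3 w.py orange .020 w6
```

```text
tcp [ 0.4676 -0.0339  0.183 ] t 10.85 rect [466.3 -35.5] [53.9 55.4] 82.9 px (230, 147, 49, 49) z med 0.019912253314734563
yaw 81.45 twist -0.0 shift cm (tool now) [ 0.11 -0.18 18.3 ]
```

```bash
python3 -m crank '[[[0.1,-0.17,2],0,-1],[[0,0,4],0,-1],[[0,0,4],0,-1],[[0,0,4],0,-1],[[0,0,2],0,-1],[[0,0,1.2],0,-1],[[0,0,0.6],0,-1],[[0,0,0.4],0,-1],[[0,0,0.05],0,-1],[[0,0,0],0,-1]]' 40
python3 -m crank '[[[0,0,0],0,1],[[0,0,0],0,1],[[0,0,0],0,1],[[0,0,0],0,1],[[0,0,0],0,1],[[0,0,0],0,1]]' 40
```

```text
t: 11.9
tcp_pos: [0.467, -0.0364, 0.0013]
eef_rot: [[-0.989, 0.15, 0.002], [0.15, 0.989, -0.001], [-0.002, -0.0, -1.0]]
contact_force: [0.5, 0.4, 0.5]
gripper_width: 0.0855
grip_force: 0.0
t: 12.5
tcp_pos: [0.4668, -0.0364, 0.0013]
eef_rot: [[-0.989, 0.15, 0.002], [0.15, 0.989, -0.0], [-0.002, -0.0, -1.0]]
contact_force: [-2.0, -0.2, 5.6]
gripper_width: 0.054
grip_force: 42.6
```

```bash
python3 -m crank '[[[0,0,-1],0,1],[[0,0,-3],0,1],[[0,0,-4],0,1],[[0,0,-4],0,1],[[0,0,-4],0,1],[[0,0,-4],0,1],[[-0.9,4.86,0],0,1],[[-0.9,4.86,0],0,1],[[-0.9,4.86,0],0,1],[[-0.9,4.86,0],0,1],[[-0.9,4.86,0],0,1],[[-0.9,4.86,0],0,1],[[0,0,0],0,1],[[0,0,0],0,1],[[0,0,0],0,1]]'
python3 - <<'E'
from h import *
im,zm,K,M,s=snap("wrist"); save("w7",im); go(s,[.563,.2435,.0675],81.4)
H,S,V=[x.astype(int) for x in cv2.split(cv2.cvtColor(im,cv2.COLOR_RGB2HSV))]; P=cloud(zm,K,M)
m=(H<20)&(S>130)&(P[...,2]>.15)&(zm>0); q=P[m]; R=cv2.minAreaRect((q[:,:2]*1000).astype(np.float32))
print(m.sum(),np.round(R[0],1),np.round(R[1],1),"z",np.percentile(q[:,2],[2,50,98]),s["tcp_pos"])
E
```

```text
t: 14.0
tcp_pos: [0.5629, 0.2431, 0.2002]
eef_rot: [[-0.989, 0.151, -0.0], [0.151, 0.989, -0.0], [0.0, -0.001, -1.0]]
contact_force: [-0.1, -0.6, 0.4]
gripper_width: 0.0545
grip_force: 42.5
yaw 81.31 twist -0.09 shift cm (tool now) [-1.000e-02  5.000e-02  1.327e+01]
8501 [551.9 231.6] [87.4 56.4] z [0.20348418 0.21859478 0.22023012] [0.56286719 0.24312872 0.20019085]
```

View pics/w7.png

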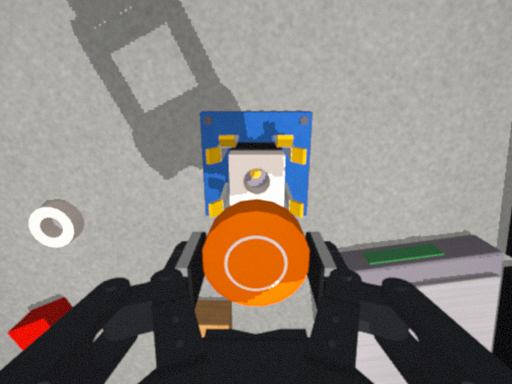

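The disc is held level and centred at (256,255), and the spacer below is undisturbed at (257,180). Its top is at TCP + 19.5 mm, so contact should come at TCP z of about 0.068. Next I lower it.

```bash
python3 -m crank '[[[0,0.05,2],0,1],[[0,0,4],0,1],[[0,0,3],0,1],[[0,0,1],0,1],[[0,0,0.5],0,1],[[0,0,0.5],0,1],[[0,0,0.5],0,1],[[0,0,0.5],0,1],[[0,0,0.5],0,1],[[0,0,0.3],0,1],[[0,0,0],0,1],[[0,0,0],0,1]]'
python3 -m crank '[[[0,0,0.1],0,1],[[0,0,0.1],0,1],[[0,0,0],0,1]]'
```

```text
t: 15.25
tcp_pos: [0.5633, 0.2445, 0.0722]
eef_rot: [[-0.989, 0.15, -0.0], [0.15, 0.989, -0.0], [0.0, -0.0, -1.0]]
contact_force: [-0.5, -0.1, -0.3]
gripper_width: 0.054
grip_force: 42.5
t: 15.55
tcp_pos: [0.5632, 0.2444, 0.0702]
eef_rot: [[-0.989, 0.15, -0.0], [0.15, 0.989, -0.0], [0.0, -0.0, -1.0]]
contact_force: [-0.7, 0.0, -0.6]
gripper_width: 0.0541
grip_force: 42.5
```

```bash
python3 -m crank '[[[0,0,0.08],0,1],[[0,0,0],0,1]]'
python3 -m crank '[[[0,0,0.08],0,1],[[0,0,0],0,1]]'
```

```text
t: 15.75
tcp_pos: [0.5634, 0.2444, 0.0694]
eef_rot: [[-0.989, 0.15, 0.0], [0.15, 0.989, 0.0], [-0.0, 0.0, -1.0]]
contact_force: [-0.1, 0.3, 0.6]
gripper_width: 0.0543
grip_force: 42.5
t: 15.95
tcp_pos: [0.5634, 0.2445, 0.0694]
eef_rot: [[-0.989, 0.15, 0.0], [0.15, 0.989, -0.0], [-0.0, -0.0, -1.0]]
contact_force: [-1.6, -1.1, 4.4]
gripper_width: 0.054
grip_force: 42.9
```

The force rise shows contact. I'll release, back off and verify.

```bash
python3 -m crank '[[[0,0,0],0,0.2],[[0,0,0],0,-0.2],[[0,0,0],0,-1],[[0,0,0],0,-1],[[0,0,0],0,-1],[[0,0,0],0,-1],[[0,0,-1],0,-1],[[0,0,-3],0,-1],[[0,0,-4],0,-1],[[0,0,-4],0,-1],[[0,0,-2],0,-1],[[0,0,0],0,-1],[[0,0,0],0,-1],[[0,0,0],0,-1]]'
python3 c.py w8 .088 o
```

```text
t: 17.35
tcp_pos: [0.5623, 0.2441, 0.2066]
eef_rot: [[-0.989, 0.151, -0.003], [0.151, 0.989, -0.001], [0.003, -0.001, -1.0]]
contact_force: [-0.6, 0.0, 0.0]
gripper_width: 0.0858
grip_force: 0.0
2157 [563.6 244.7] [54.3 54.7] 80.3 z [0.08607511 0.08791987 0.08927687]
tilt [ 0.00776193 -0.00268992]
yaw 81.34 twist -0.06 shift cm (tool now) [  5.11 -29.01   2.71]
[0.56227612 0.24408653 0.20659037]
```

View pics/w8.png

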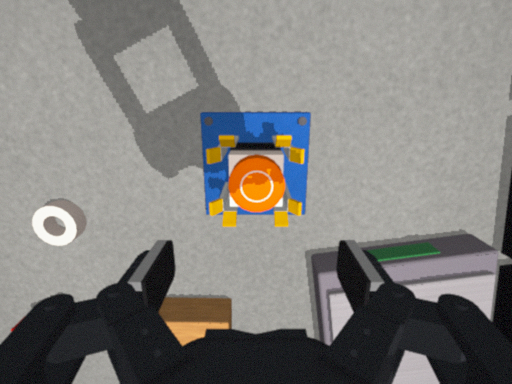

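The disc lies flat on the spacer at (257,184): top z is 0.088 as expected, and it is centred within about 2 mm. The gripper is clear, so I'm handing in.

```bash
python3 -c "
from cell import manip; print(manip.hand_in())"
```

```text
the job is handed in; nothing more can be done
None
```

The base, square white spacer and leftmost orange disc are stacked in the nest: the last camera check showed the disc flat and centred within about 2 mm with the gripper clear, and the job is handed in (no verdict came back).

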